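Pin the carrying handle to a reel carrier and hold the carrier level in the air

ROBOT

A 6-joint arm with a two-finger parallel gripper is mounted at the origin on a cart in front of the work surface, level with it; the furniture and walls round the work are solid. World frame = base frame: x ahead of the robot, y to its left, z up, the work surface at z = 0. Lengths are in m, angles in rad, forces in N, time in s.
With the tool pointing down it reaches from about 0.35 to 0.725 m from the base axis. Payload 6 kg.
Tool frame: the origin (TCP) lies on the centre line of the jaws, within the pads' length; the fingertips stand 8 mm ahead of it and the grasp point (between the pads) lies 11 mm behind it (r.tip_extent is the distance from the TCP to the fingertips, in m); z points along the fingers, y is the line along which they close (so a half turn about z gives the same grasp; the last joint's range is limited). The gripper opens to 85 mm and grips with 20 to 120 N. Pads are 22 mm wide; open, the fingers measure 114 mm over their backs; the gripper's body (76 mm by 85 mm) begins 54 mm behind the grasp point. The pads swing forward as they close: fully open they stand 13 mm farther back than shut.
Start: joints at [1.659, 0.04, 0.085, 0, -1.615, -0.334], TCP at [0.146, 0.582, 0.239] pointing down, gripper open.
Joint ranges: [-2.56, 2.56], [-1.29, 2.01], [-1.08, 1.49], [-3.29, 1.98], [-2.81, -0.18], [-2.99, 2.99]. Speed limits (rad/s): [2.57, 2.57, 3.01, 3.14, 3.14, 3.14].

INTERFACE

Orientations are given as a rotation vector (axis times angle).
In Python, from rig import r, camera gives the robot as it stands.
- The arm moves only by the tool apply_moves, never from a script. Its argument "moves" is a list of rows, each a list of 7 numbers: the shift along the tool's x, y, z each as a share of 0.12 m, from -1 to 1, then the turn, a rotation vector about the tool's x, y, z each as a share of 360 degrees, from -1 to 1, then the opening, from 0 (shut) to 1 (fully open). In form: [[x, y, z, rx, ry, rz, grip], ...]. A call has 1 to 8 rows; each row is the pose to reach, as a shift and turn from the pose commanded when the call began, along the tool's axes at that moment, turning the shorter way round; what a row does not reach only later rows make up. A row lasts 1/10 s, in which the tool goes at most 50 mm and 8.59 degrees, less where a joint would pass 70% of its speed; a pose out of reach is approached as far as the arm can. A call with a number of a shift or a turn outside -1 to 1 is refused whole. A call with a gripper value outside its range is refused whole. The fingers move at their own pace and stop on an object; "newtons" is the grip in N (left out, the last holds). Time passes only in rows, so rows that repeat a pose let the fingers close. It gives the time, the measured TCP pose, the force, the opening and the grip force at its end, in the units of the state.
- r.observe(): the state, without advancing time (a new reading comes with each control period).
- camera(name): name is "scene" or "top" or "wrist"; returns a dict with "image" (420x560x3 uint8, red, green, blue), "fovy" (degrees; the focal length in pixels is half the picture's height over the tangent of half this angle, whatever the lens; pixels are square), "cx", "cy" (the principal point, pixels), "eye" and "attitude" of the camera in the world. Camera axes: x right, y down, z forward; pixel columns grow to the right and rows downward; lengths in m; the calibration is good to about 2 mm. A picture is of the moment at which its call begins. There is no depth.
- r.finish_job(): hands the job in; it is judged then, once.
The state is a dict: "t": time; "q": joint angles; "joint_vel": joint speeds; "joint_efforts": joint torques, N m; "ee_pos": TCP position; "orientation": TCP orientation; "contact_force": force on the tool from outside, world axes, zero at the start; "moment": the same for the moment, N m; "finger_gap": finger opening in m; "grip_force": force on a finger pad.
Only numpy, scipy, OpenCV 4.12 (cv2) and the standard library are available. Lean on these libraries where they do the work, as an engineer would, in place of code of your own. Each camera call takes 0.05 s, during which the arm holds its last target. There are 200 camera calls.

TASK

Push the loose red lock pin through the socket of the carrying handle and the spindle inside it until the pin's collar sits against the socket, and let go of the pin. Then take the reel carrier by the handle's black bar, lift it about 10 cm clear of the cabinet, keeping it level all the way, and hold it there still for at least two seconds; the program finishes while the gripper still holds it in the air. Leave the loupe, cement jar, film core and mug where they stand.

Things in the scene. Friction and masses are not known exactly. Their poses are not given: they have to be found in the camera images.
- carrier: Loose reel carrier, 0.6 to 0.75 kg: footed aluminium base, two clamped steel film reels (199 mm diameter, top 52 mm above the feet), upright spindle. Origin: on the spindle's axis, level with the feet; z up. The spindle ends in a flat head 12 mm thick (x), 30 mm wide (y), top 128 mm above the feet, with an 10.5 mm cross hole along x. x points away from the robot, within 35 degrees.
- spindle_hole (a point): Centre of the cross hole in the spindle head, on the spindle's axis, 108 mm above the carrier's feet. Its x axis runs along the hole. The hole goes right through; the pin may enter from either end (the -x end faces the robot).
- handle: Loose carrying handle, 0.14 kg, already on the spindle (lifts off without the pin). Blue socket, outside 28 mm (x) by 44 mm (y), 94 to 136 mm above the feet, fits over the spindle head with 1.5 mm play each side and rests on its top; short stem; T bar above. Origin: centre of the socket's lower edge, 94 mm above the feet; axes as the carrier's.
- socket_hole (a point): Centre between the 10.5 mm cross holes in the socket's two walls, 108 mm above the feet; their axis is the handle's x; the walls' outer faces are 14 mm before and behind this point. It stays within about 1.5 mm of spindle_hole while the handle sits on the spindle, so the holes line up.
- handle_bar (a point): Centre of the handle's black bar with red end caps: 112 mm long along the handle's y, 22 mm thick along its x, 20 mm high, centre 161 mm and top 171 mm above the feet. Grip it here, across its thickness, straight over the spindle so that the load hangs level.
- pin: Loose 35 g lock pin, 112 mm long, lying flat left or right of the carrier. 8 mm steel shank, 45 mm long, tapered nose, along +x; 16 mm collar; red ribbed grip 14 mm wide (y), 16 mm high, 5 to 67 mm behind the collar's front. Origin: on the surface below the collar's front face; the axis is 8 mm above it. Held 40 mm behind the collar's front, the hand clears the handle.
- pin_middle (a point): Point on the pin's axis 14 mm ahead of the collar's front face, in the shank (8 mm above the origin). With the pin fully home it coincides with socket_hole and spindle_hole to within the play.
- loupe: Stand loupe, black barrel on a clear foot, 43 mm diameter, 50 mm high; origin at the centre of its underside. Leave alone.
- cement_jar: Small glass jar with red cap, 41 mm diameter, 64 mm high; origin at the centre of its underside. Leave alone.
- film_core: Yellow plastic film core, 50 mm diameter, 34 mm high; origin at the centre of its underside. Leave alone.
- mug: White dotted mug, 92 by 127 mm with its handle, 93 mm high; origin at its underside. Leave alone.
Mind the look-alikes: they are no part of the job. Leave any blue look-alike of the pin alone.

How it is judged:
By the outcome, as a careful person would: the job done as asked, in the order asked, and still so for the second after the job is handed in, while the arm keeps its last pose, push and grip.
It also fails if it takes over 64 s, if anything falls off the work surface, if the arm or the gripper's body presses on something with over 40 N, if the wrist force passes 120 N, or if a joint passes its speed limit or range.

## Working session

There is one attempt and no reset: what is moved stays moved. The work goes in short steps, Python scripts to look and compute and a tool call to move; the robot and the scene stay as the last step left them, time stands still between calls to the robot, and variables do not carry over. Pictures are saved under pics/ and viewed, at most 10 in all, crops included, and the job is handed in when it is done.

Besides the shell and the picture viewer there is one more tool, called as name(argument=value, ...) on one line, values as JSON. apply_moves: Moves the arm, as the interface text tells. Shift numbers are shares of 0.12 m and turn numbers shares of 360 degrees, none past 1 either way. Its arguments: {"type":"object","properties":{"moves":{"type":"array","items":{"type":"array","items":{"type":"number"}}},"newtons":{"type":"number"}},"required":["moves"]}

```bash
ls; mkdir -p pics; cat > h.py <<'E'
import numpy as np,cv2
from scipy.spatial.transform import Rotation as R
from rig import r,camera
def snap(n,f=None):
    c=camera(n)
    if f: cv2.imwrite('pics/'+f,c['image'][:,:,::-1])
    return c
def rot(c):
    a=np.array(c['attitude'],float)
    return a if a.shape==(3,3) else (R.from_rotvec(a).as_matrix() if a.size==3 else R.from_quat(a).as_matrix())
def ray(c,u,v):
    f=c['image'].shape[0]/2/np.tan(np.radians(c['fovy'])/2)
    d=rot(c)@np.array([(u-c['cx'])/f,(v-c['cy'])/f,1.]);return np.array(c['eye']),d
def onz(c,u,v,z):
    e,d=ray(c,u,v);return e+d*(z-e[2])/d[2]
def proj(c,p):
    f=c['image'].shape[0]/2/np.tan(np.radians(c['fovy'])/2)
    q=rot(c).T@(np.array(p)-c['eye']);return q[:2]/q[2]*f+[c['cx'],c['cy']]
E
python3 - <<'E'
from h import *
a=snap('top','top.png');b=snap('scene','scene.png')
for c in(a,b):print({k:c[k] for k in c if k!='image'})
print(r.observe())
E
```

```text
pics
{'fovy': 49.337615013973796, 'cx': 285.3003118082685, 'cy': 208.75625704886266, 'eye': array([0.42298813, 0.02623949, 1.43218615]), 'attitude': array([-2.16409392,  2.17926367, -0.13597488])}
{'fovy': 46.25256436713147, 'cx': 275.7747192260847, 'cy': 195.67294406343566, 'eye': array([ 0.08513934, -0.85799649,  0.68852746]), 'attitude': array([-2.02455664,  0.52786829, -0.28942346])}
{'t': 0.1, 'q': array([ 1.65872843e+00,  4.07572587e-02,  8.39531000e-02, -3.97905968e-04,
       -1.61552396e+00, -3.33678814e-01]), 'joint_vel': array([-0.00129223, -0.00155514,  0.00202329,  0.0004703 , -0.0013701 ,
       -0.00094357]), 'joint_efforts': array([-5.05112825e-03, -3.69342899e+01,  3.48281908e+01,  6.95156649e+00,
       -4.54782115e-03,  3.21235646e-06]), 'ee_pos': array([0.14584284, 0.58171962, 0.23840099]), 'orientation': array([ 3.11634103e+00, -3.84826395e-01, -1.07071379e-04]), 'contact_force': array([-0.47821334, -0.70559129, -0.3047495 ]), 'moment': array([ 0.02432217, -0.00297277,  0.00206496]), 'grip_force': 0.0, 'finger_gap': 0.08571176534176408}
```

View pics/top.png

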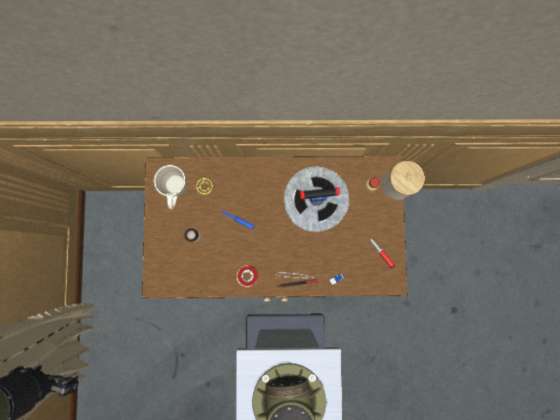

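View pics/scene.png

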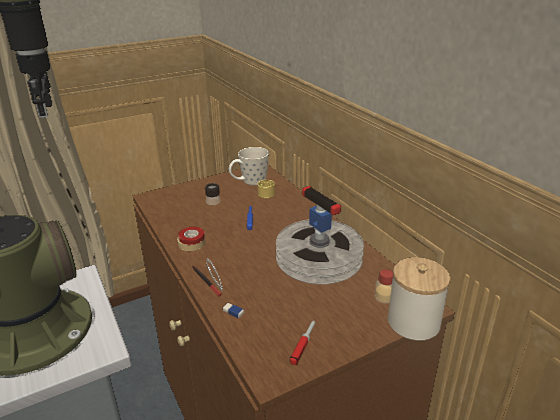

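The top view shows the carrier and its T bar at (318,195). Three things could be the pin: the red-gripped one at (382,252), the blue one at (238,219) and the dark tool with a red tip at (298,283). The first fits, with a red grip, a steel shank and a length of about 36 px (112 mm). I'll confirm it in a crop.

```bash
python3 - <<'E'
from h import *
a=snap('top');b=snap('scene')
A=a['image'][225:285,345:415];B=b['image'][310:370,270:340]
C=b['image'][180:240,290:360]
up=lambda i:cv2.resize(i,(i.shape[1]*5,300),interpolation=cv2.INTER_CUBIC)
im=np.hstack([up(A),up(B)]);im2=np.hstack([up(C),up(a['image'][165:225,285:355])])
cv2.imwrite('pics/crop.png',np.vstack([im,im2])[:,:,::-1])
hsv=cv2.cvtColor(a['image'],cv2.COLOR_RGB2HSV)
red=(((hsv[...,0]<6)|(hsv[...,0]>174))&(hsv[...,1]>170)&(hsv[...,2]>90)).astype(np.uint8)
n,l,s,cen=cv2.connectedComponentsWithStats(red)
for i in range(1,n):
    if s[i,4]>8:
        print('red',s[i],cen[i],onz(a,*cen[i],.012)[:2],onz(a,*cen[i],.161)[:2])
        if abs(cen[i]-[385,257]).max()<12:
            p=np.argwhere(l==i)[:,::-1].astype(np.float32);print(cv2.minAreaRect(p))
hb=cv2.cvtColor(b['image'],cv2.COLOR_RGB2HSV)
blue=cv2.inRange(hb,(105,100,40),(125,255,255))
n,l,s,cen=cv2.connectedComponentsWithStats(blue)
for i in range(1,n):
    if s[i,4]>20:print('blue',s[i],cen[i])
red=(((hb[...,0]<6)|(hb[...,0]>174))&(hb[...,1]>170)&(hb[...,2]>70)).astype(np.uint8)
n,l,s,cen=cv2.connectedComponentsWithStats(red)
for i in range(1,n):
    if s[i,4]>20:print('red',s[i],cen[i],onz(b,*cen[i],.161),onz(b,*cen[i],.012))
E
```

```text
red [336 188   3   7  19] [336.89473684 191.        ] [ 0.63520832 -0.15824005] [ 0.61294307 -0.13888523]
red [300 192   5   8  29] [301.65517241 195.10344828] [ 0.62282212 -0.04722375] [ 0.60185637 -0.0395163 ]
red [380 251  14  16  83] [386.56626506 258.54216867] [ 0.42292936 -0.30811796] [ 0.42293553 -0.27303857]
((386.8902587890625, 258.9878234863281), (18.584678649902344, 4.52903938293457), 51.34019470214844)
red [238 266  20  19 136] [248.09558824 275.09558824] [0.37569269 0.12034139] [0.38065473 0.11046861]
blue [247 206   6  24 101] [249.22772277 218.97029703]
blue [310 206  21  26 373] [319.93029491 219.63538874]
blue [229 305  13  13  97] [234.34020619 310.48453608]
red [302 186   9  10  31] [304.96774194 189.19354839] [ 0.60408846 -0.03102503  0.161     ] [0.75066551 0.20255285 0.012     ]
red [331 204  10  11  92] [335.4673913  208.82608696] [ 0.61373083 -0.13686119  0.161     ] [0.76303136 0.06682329 0.012     ]
red [179 227  25  18 243] [191.02057613 235.76131687] [ 0.31501198 -0.08103993  0.161     ] [0.37993945 0.13841126 0.012     ]
red [291 336  17  25 186] [299.75268817 347.07526882] [ 0.3503699  -0.42802149  0.161     ] [ 0.42528421 -0.30657516  0.012     ]
red [290 358   7   7  40] [292.925 360.925] [ 0.32918834 -0.44494793  0.161     ] [ 0.39811992 -0.32828247  0.012     ]
```

View pics/crop.png

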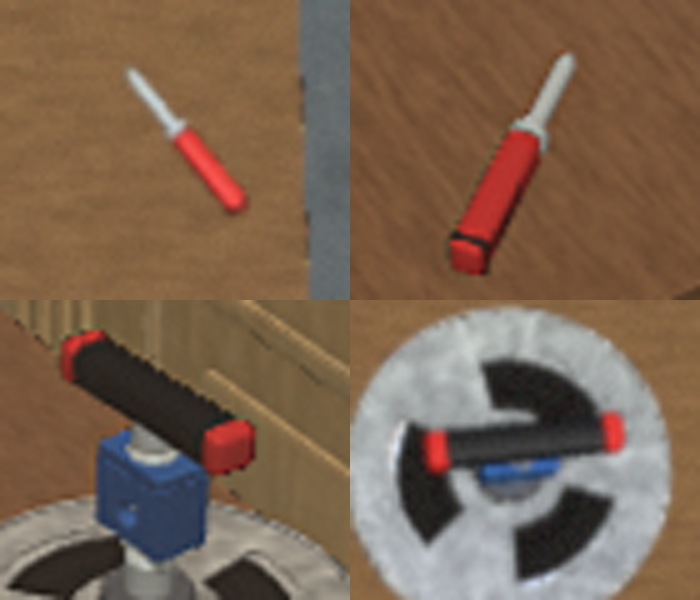

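The crop confirms it. At (382,252) there is a red ribbed grip, a collar and a steel shank, with the nose at (371,239) pointing up-left in the top view. Next I'll work out the hover over the pin.

```bash
cat >> h.py <<'E'
def down(yaw):
    c,s=np.cos(np.radians(yaw)),np.sin(np.radians(yaw))
    return R.from_matrix(np.array([[c,s,0],[s,-c,0],[0,0,-1.]]))
def pose():
    o=r.observe();return np.array(o['ee_pos']),R.from_rotvec(o['orientation'])
def go(p,yaw):
    p0,R0=pose();Rt=yaw if isinstance(yaw,R) else down(yaw)
    t=R0.inv().apply(np.array(p)-p0)/.12;w=(R0.inv()*Rt).as_rotvec()/(2*np.pi)
    print('row',np.round(t,3),np.round(w,4),'deg',round(np.linalg.norm(w)*360,1))
E
python3 - <<'E'
from h import *
c=snap('top')
n=onz(c,371,239,.008);b=onz(c,393,266.4,.01);print(n,b,np.linalg.norm(n-b),np.degrees(np.arctan2(*(n-b)[1::-1])))
print(pose()[0],pose()[1].as_matrix()[:,0])
p0,R0=pose()
go([.46,.3,.26],-60);go([.5,0,.26],-100);go([.43,-.30,.24],-141)
E
```

```text
[ 0.48390471 -0.26228949  0.008     ] [ 0.3985852  -0.32780083  0.01      ] 0.10758789563906848 37.51832869781277
[0.14592107 0.58182164 0.23880099] [ 9.69938986e-01 -2.43348212e-01  1.09219742e-04]
row [ 3.11   1.641 -0.175] [ 1.000e-04 -1.000e-04  1.275e-01] deg 45.9
row [ 4.042  3.985 -0.173] [ 1.000e-04 -1.000e-04  2.387e-01] deg 85.9
row [ 4.084e+00  6.552e+00 -4.000e-03] [ 1.000e-04 -2.000e-04  3.525e-01] deg 126.9
```

apply_moves(moves=[[1,1,0,0,0,0,1],[1,1,0,0,0,0,1],[1,1,0,0,0,0,1],[1,1,0,0,0,0,1]])

```text
t: 0.65
ee_pos: [0.2347, 0.4338, 0.2402]
orientation: [-3.116, 0.387, -0.001]
contact_force: [-0.1, 0.7, 0.7]
finger_gap: 0.0851
grip_force: 0.0
```

apply_moves(moves=[[1,1,0,0,0,0,1],[1,1,0,0,0,0,1],[1,1,0,0,0,0,1],[1,1,0,0,0,0,1]])

```text
t: 1.05
ee_pos: [0.3216, 0.2882, 0.24]
orientation: [-3.116, 0.388, -0.001]
contact_force: [0.0, 1.1, 0.6]
finger_gap: 0.0851
grip_force: 0.0
```

apply_moves(moves=[[1,1,0,0,0,0.125,1],[1,1,0,0,0,0.125,1],[1,1,0,0,0,0.125,1],[1,1,0,0,0,0.125,1],[1,1,0,0,0,0.125,1],[1,1,0,0,0,0.125,1]])

```text
t: 1.65
ee_pos: [0.4079, 0.1445, 0.2392]
orientation: [2.728, -1.558, -0.0]
contact_force: [-0.3, -0.5, -0.8]
finger_gap: 0.0855
grip_force: 0.0
```

apply_moves(moves=[[1,0.2,0,0,0,0.125,1],[1,0.2,0,0,0,0.125,1],[1,0.2,0,0,0,0.125,1],[1,0.2,0,0,0,0.125,1],[1,0.2,0,0,0,0.125,1],[1,0.2,0,0,0,0.125,1]])

```text
t: 2.25
ee_pos: [0.4487, 0.0297, 0.2392]
orientation: [1.926, -2.482, -0.0]
contact_force: [0.0, -0.5, -0.0]
finger_gap: 0.0854
grip_force: 0.0
```

apply_moves(moves=[[1,-0.3,0,0,0,0.1,1],[1,-0.3,0,0,0,0.1,1],[1,-0.3,0,0,0,0.1,1],[1,-0.3,0,0,0,0.1,1],[1,-0.3,0,0,0,0.1,1],[1,-0.3,0,0,0,0.1,1]])

```text
t: 2.85
ee_pos: [0.4544, -0.095, 0.2392]
orientation: [1.076, -2.951, -0.0]
contact_force: [-0.3, -0.7, 0.4]
finger_gap: 0.0855
grip_force: 0.0
```

```bash
python3 - <<'E'
from h import *
o=r.observe();print(o['t'],o['q'],o['ee_pos'])
go([.43,-.30,.2],-142)
snap('wrist','w0.png')
E
```

```text
2.85 [ 2.30869246e-01 -3.28094814e-01 -2.45378320e-01 -1.16292544e-04
 -1.65363649e+00 -1.10215508e+00] [ 0.4544061  -0.09500242  0.23920364]
row [ 1.255 -1.176  0.327] [ 0.     -0.      0.0058] deg 2.1
```

apply_moves(moves=[[0.9,-0.85,0,0,0,0.006,1],[0.9,-0.85,0,0,0,0.006,1],[0.9,-0.85,0,0,0,0.006,1],[0.9,-0.85,0,0,0,0.006,1],[0.9,-0.85,0,0,0,0.006,1]])

```text
t: 3.4
ee_pos: [0.4368, -0.2432, 0.239]
orientation: [1.017, -2.972, -0.001]
contact_force: [-0.0, 0.9, -0.1]
finger_gap: 0.0858
grip_force: 0.0
```

```bash
python3 - <<'E'
from h import *
o=r.observe();print(o['t'],o['q'],o['ee_pos'])
c=snap('wrist','w1.png');print({k:c[k] for k in c if k!='image'})
for p in([.43,-.3,.016],[.484,-.262,.008]):print(proj(c,p))
E
```

```text
3.4 [-1.04130407e-01 -2.28067543e-01 -1.65621388e-01 -1.36255559e-04
 -1.63379535e+00 -8.07177652e-01] [ 0.43681395 -0.24317458  0.23902841]
{'fovy': 66.42472653729527, 'cx': 274.7301178831595, 'cy': 209.44050282061963, 'eye': array([ 0.36940077, -0.29582617,  0.37428949]), 'attitude': array([1.30575795, 2.66042541, 0.44505084])}
[237.88071548 142.68684698]
[238.17101863 197.87052287]
```

View pics/w1.png

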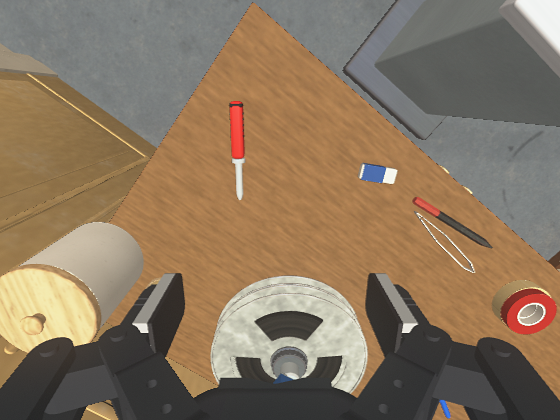

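The wrist view shows the pin: butt at (236,102), collar at (238,160), nose tip at (240,199).

```bash
cat >> h.py <<'E'
def redpin(c,z,near,r_=90):
    h=cv2.cvtColor(c['image'],cv2.COLOR_RGB2HSV)
    m=(((h[...,0]<7)|(h[...,0]>173))&(h[...,1]>150)&(h[...,2]>70)).astype(np.uint8)
    n,l,s,cen=cv2.connectedComponentsWithStats(m)
    k=max((i for i in range(1,n) if np.hypot(*(cen[i]-near))<r_),key=lambda i:s[i,4])
    p=np.argwhere(l==k)[:,::-1]
    w=np.array([onz(c,*q,z)[:2] for q in p]);m0=w.mean(0)
    d=np.linalg.svd(w-m0)[2][0];t=(w-m0)@d;s_=(w-m0)@[-d[1],d[0]]
    return m0,d,t.min(),t.max(),np.ptp(s_),m0+d*(t.min()+t.max())/2
E
python3 - <<'E'
from h import *
c=snap('wrist')
m,d,a,b,w,mid=redpin(c,.013,[237,130])
n=onz(c,240,199,.008)[:2];print(m,d,a,b,w,mid,'nose',n)
d=d*np.sign(d@(n-m));yaw=np.degrees(np.arctan2(d[1],d[0]))
for e in(a,b):print(m+d*e)
print('yaw',yaw,'nose-mid',(n-mid)@d,'side',np.cross(d,n-mid), 'nose yaw',np.degrees(np.arctan2(*(n-mid)[::-1])))
E
```

```text
[ 0.42161728 -0.30790911] [0.79419948 0.60765712] -0.02714201121546866 0.028714300215663447 0.014342615095670044 [ 0.42224164 -0.30743141] nose [ 0.48428798 -0.25853029]
[ 0.40006111 -0.32440215]
[ 0.44442217 -0.29046067]
yaw 37.42028982067827 nose-mid 0.07899228707766989 side 0.001134345457917324 nose yaw 38.24301242651696<stdin>:7: DeprecationWarning: Arrays of 2-dimensional vectors are deprecated. Use arrays of 3-dimensional vectors instead. (deprecated in NumPy 2.0)
```

```bash
python3 - <<'E'
from h import *
print(r.tip_extent)
go([.413,-.3143,.08],-142);go([.413,-.3143,.012],-142)
E
```

```text
0.008
row [ 0.531 -0.352  1.328] [-0.      0.     -0.0003] deg 0.1
row [ 0.531 -0.352  1.894] [-0.      0.     -0.0003] deg 0.1
```

apply_moves(moves=[[0.531,-0.352,0.5,0,0,0,0.5],[0.531,-0.352,1,0,0,0,0.5],[0.531,-0.352,1,0,0,0,0.5],[0.531,-0.352,1,0,0,0,0.5],[0.531,-0.352,1,0,0,0,0.5]])

```text
t: 4.0
ee_pos: [0.4129, -0.3145, 0.1198]
orientation: [1.019, -2.971, 0.001]
contact_force: [-0.3, 0.2, 0.7]
finger_gap: 0.0428
grip_force: 0.0
```

```bash
python3 - <<'E'
from h import *
o=r.observe();print(o['t'],o['ee_pos'],o['finger_gap'],r.tip_extent)
go([.413,-.3143,.012],-142)
c=snap('wrist','w2.png')
print(redpin(c,.013,proj(c,[.421,-.308,.013])))
print(proj(c,[.421,-.308,.013]))
E
```

```text
4.0 [ 0.41288195 -0.31447161  0.11981507] 0.04284781927129083 0.008
row [-0.003  0.001  0.898] [-0.     -0.0002 -0.0003] deg 0.1
(array([ 0.42192268, -0.30812121]), array([0.7894689 , 0.61379056]), np.float64(-0.026192837612475556), np.float64(0.02890834731902659), np.float64(0.01376598359148829), array([ 0.42299459, -0.30728783]))
[275.25926157 224.27593607]
```

View pics/w2.png

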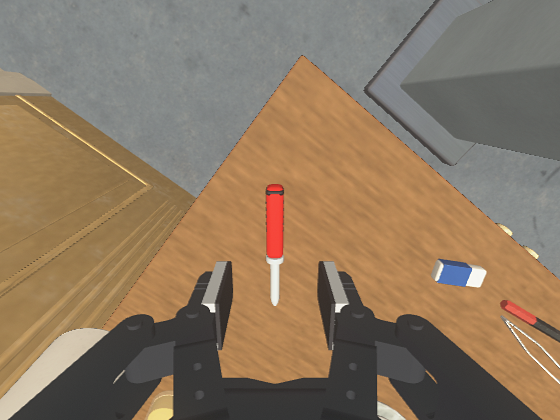

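The pin is centred between the fingers, with its grip at (275,225) and its nose at (275,303). Going down to grasp it.

apply_moves(moves=[[0,0,0.4,0,0,0,0.4],[0,0,0.7,0,0,0,0.4],[0,0,0.9,0,0,0,0.4],[0,0,0.9,0,0,0,0.4],[0,0,0.9,0,0,0,0.4]])

```text
t: 4.55
ee_pos: [0.4144, -0.3153, 0.0142]
orientation: [-1.019, 2.969, -0.005]
contact_force: [1.2, -0.6, 0.3]
finger_gap: 0.0341
grip_force: 0.0
```

apply_moves(moves=[[0,0,0,0,0,0,0.15],[0,0,0,0,0,0,0],[0,0,0,0,0,0,0],[0,0,0,0,0,0,0],[0,0,0,0,0,0,0],[0,0,0,0,0,0,0]], newtons=50)

```text
t: 5.15
ee_pos: [0.4145, -0.3159, 0.0146]
orientation: [-1.016, 2.969, -0.006]
contact_force: [0.5, 2.3, 6.9]
finger_gap: 0.0124
grip_force: 50.8
```

apply_moves(moves=[[0,0,-0.3,0,0,0,0],[0,0,-0.8,0,0,0,0],[0,0,-1,0,0,0,0],[0,0,-1,0,0,0,0],[0,0,-1,0,0,0,0]])

```text
t: 5.65
ee_pos: [0.4132, -0.3153, 0.1331]
orientation: [-1.015, 2.97, -0.003]
contact_force: [0.4, -0.5, -0.9]
finger_gap: 0.012
grip_force: 50.0
```

```bash
python3 - <<'E'
from h import *
go([.464,-.103,.15],-173.7)
E
```

```text
row [-1.418  1.139 -0.14 ] [-0.0003  0.0005  0.0874] deg 31.4
```

apply_moves(moves=[[-0.2,0.15,-0.14,0,0,0,0],[-0.5,0.4,-0.14,0,0,0.0,0],[-0.8,0.65,-0.14,0,0,0.0,0],[-1,0.8,-0.14,0,0,0.0,0],[-1,0.8,-0.14,0,0,0.0,0]])

```text
t: 6.15
ee_pos: [0.4488, -0.1629, 0.1472]
orientation: [1.022, -2.97, -0.002]
contact_force: [-0.3, 0.4, -0.6]
finger_gap: 0.0122
grip_force: 50.0
```

apply_moves(moves=[[-0.2,0.17,0,0,0,0.02,0],[-0.42,0.34,0,0,0,0.044,0],[-0.42,0.34,0,0,0,0.066,0],[-0.42,0.34,0,0,0,0.0874,0],[-0.42,0.34,0,0,0,0.0874,0],[-0.42,0.34,0,0,0,0.0874,0]])

```text
t: 6.75
ee_pos: [0.463, -0.1031, 0.1475]
orientation: [0.177, -3.135, 0.0]
contact_force: [-0.1, 0.3, -0.4]
finger_gap: 0.0119
grip_force: 50.0
```

```bash
python3 - <<'E'
from h import *
o=r.observe();print(o['t'],o['q'],o['ee_pos'],o['finger_gap'])
go([.464,-.103,.1146],-173.7)
c=snap('wrist','w3.png')
E
```

```text
6.75 [ 2.07989244e-01 -2.96792622e-01 -3.87629363e-01 -2.30260552e-05
 -1.48112224e+00 -1.66586177e+00] [ 0.46304835 -0.10309799  0.14749334] 0.011922865476920515
row [-0.008 -0.     0.274] [-0.     -0.0002  0.0005] deg 0.2
```

View pics/w3.png

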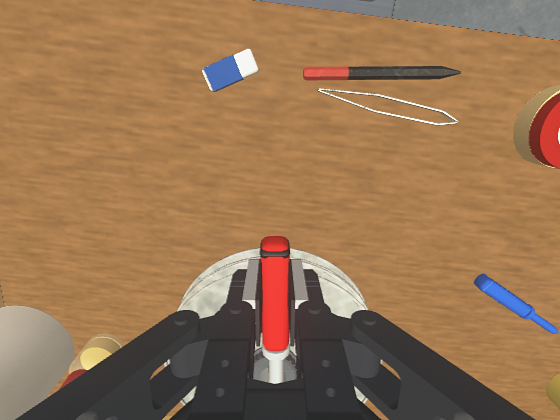

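The wrist view shows the pin held straight along column 275, but the hand hides the socket. I'll lower to hole height and check with the scene and top cameras.

apply_moves(moves=[[0,0,0.15,0,0,0,0],[0,0,0.274,0,0,0,0],[0,0,0.274,0,0,0,0],[0,0,0.274,0,0,0,0]])

```text
t: 7.2
ee_pos: [0.4632, -0.1031, 0.1151]
orientation: [0.173, -3.136, 0.001]
contact_force: [-0.5, 0.0, 0.6]
finger_gap: 0.0124
grip_force: 50.0
```

```bash
python3 - <<'E'
from h import *
o=r.observe();print(o['t'],o['ee_pos'])
b=snap('scene','scene2.png');a=snap('top','top2.png')
print('tcp',proj(b,o['ee_pos']),'nose',proj(b,[.553,-.093,.108]),'hole',proj(b,[.593,-.0885,.108]),'top hole',proj(a,[.593,-.0885,.108]),'top nose',proj(a,[.553,-.093,.108]))
B=cv2.resize(b['image'][178:248,255:345],None,fx=6,fy=6,interpolation=cv2.INTER_CUBIC)
t0=cv2.imread('pics/top.png')[:,:,::-1]
A=cv2.resize(t0[180:210,292:344],None,fx=5,fy=5,interpolation=cv2.INTER_CUBIC)
A2=cv2.resize(a['image'][185:225,292:344],None,fx=5,fy=5,interpolation=cv2.INTER_CUBIC)
im=np.zeros((600,800,3),np.uint8);im[:420,:540]=B;im[:150,540:800]=A;im[150:350,540:800]=A2
for k in range(9):
    cv2.putText(im,str(255+10*k),(60*k,432),0,.35,(255,)*3);
for k in range(7):cv2.putText(im,str(178+10*k),(0,60*k+8),0,.35,(255,255,0))
cv2.imwrite('pics/z1.png',im[:,:,::-1])
E
```

```text
7.2 [ 0.46318941 -0.10305211  0.11512817]
tcp [264.89247351 239.39154061] nose [299.57849573 228.14415606] hole [314.06084738 222.23466495] top hole [317.53025762 200.54255889] top nose [319.28617695 214.15215744]
```

View pics/z1.png

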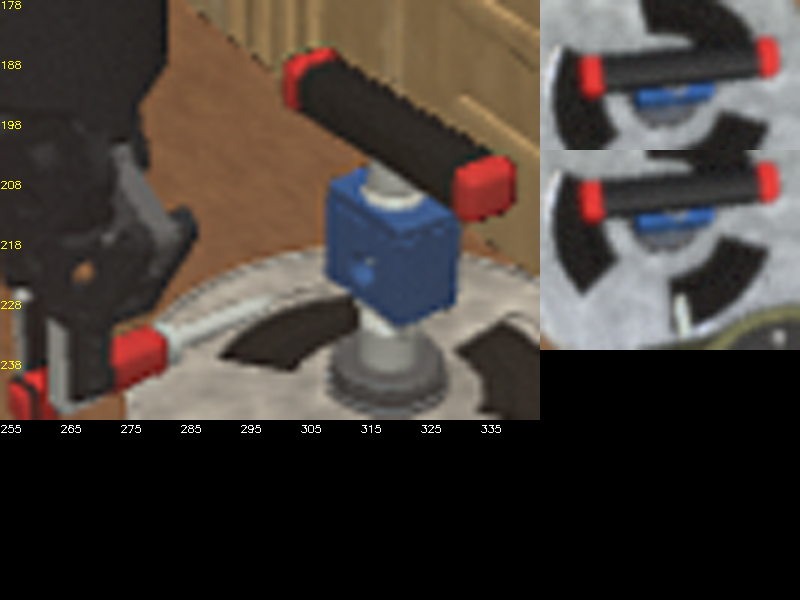

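```bash
python3 - <<'E'
from h import *
from scipy.optimize import least_squares as LS
b=snap('scene');a=snap('top')
def tri(pa,pb):return LS(lambda p:np.r_[proj(a,p)-pa,proj(b,p)-pb],[.55,-.09,.11])
s=tri([320.0,214.6],[300.8,227.3]);print('nose',s.x,s.fun)
for n,pa,pb in(('L',[301.66,195.1],[304.97,189.2]),('R',[336.9,191],[335.5,208.8])):
    s=tri(pa,pb);print(n,s.x,s.fun)
print('hole',onz(b,315.3,223,.108),'collar',onz(b,283.7,233.8,.108),'nose',onz(b,300.8,227.3,.108))
print('bar top', onz(a,319.3,193.05,.168))
# socket top front edge in top view, centre pixel
print('socket front top edge',onz(a,318.8,198.3,.136))
h=cv2.cvtColor(a['image'],cv2.COLOR_RGB2HSV);m=cv2.inRange(h,(105,120,60),(125,255,255))[190:206,300:335]
p=np.argwhere(m)+[190,300];print('blue top',p.mean(0)[::-1],p.min(0),p.max(0))
for row in range(196,203):
    q=p[p[:,0]==row,1]
    if len(q):print(row,q.min(),q.max())
h=cv2.cvtColor(b['image'],cv2.COLOR_RGB2HSV);print(h[218:229,309:322,2])
E
```

```text
nose [ 0.55315117 -0.09566588  0.11142342] [ 0.30560201 -0.62118709 -0.50854292  0.07294858]
L [ 0.60013178 -0.03873318  0.16578916] [-0.19168366  0.37662486  0.33308953 -0.0507451 ]
R [ 0.61260537 -0.13864795  0.16233284] [-0.02704376  0.04889345  0.04080927 -0.00714466]
hole [ 0.59365457 -0.09252218  0.108     ] collar [ 0.51235703 -0.09500612  0.108     ] nose [ 0.55703311 -0.09144688  0.108     ]
bar top [ 0.60638283 -0.08858268  0.168     ]
socket front top edge [ 0.59585514 -0.08981355  0.136     ]
blue top [318.20408163 198.48979592] [196 311] [201 326]
196 323 325
197 313 326
198 311 326
199 311 325
200 311 321
201 312 312
[[ 87  95  94  93  94  94  96  95  95  97  96 101 111]
 [100  94  95  95  94  94  94  97  93  95  95  95  88]
 [ 99  93  94  94  91  76  81  90  93  95  95  95  94]
 [104  92  94  93 102  95 104 115 101  93  95  95  96]
 [100  90  94  93 109 124 136 122  98  93  94  95  98]
 [100  88  92  93 111 142 150 150 109  91  94  94  95]
 [119  91  89  90  93 130 149 147 108  91  93  93  95]
 [150 145 105  94  88  96 122 110  93  92  94  92  94]
 [140 164 177 139 106  91  95  94  92  93  93  93  93]
 [119 110  95  75  56  92  91  90  93  93  91  91  94]
 [ 59  54  49  47  45 118 111  93  90  93  93  92  93]]
```

apply_moves(moves=[[0,0.011,0.029,0,0,0,0],[-0.1,0.011,0.029,0,0,0,0],[-0.2,0.011,0.029,0,0,0,0],[-0.29,0.011,0.029,0,0,0,0],[-0.29,0.011,0.029,0,0,0,0],[-0.29,0.011,0.029,0,0,0,0]])

```text
t: 8.0
ee_pos: [0.4977, -0.0976, 0.1115]
orientation: [0.172, -3.136, 0.0]
contact_force: [-0.1, -0.5, -1.4]
finger_gap: 0.0125
grip_force: 50.0
```

```bash
python3 - <<'E'
from h import *
o=r.observe();print(o['t'],o['ee_pos'],o['contact_force'])
b=snap('scene','scene3.png');a=snap('top','top3.png')
B=cv2.resize(b['image'][200:245,280:335],None,fx=10,fy=10,interpolation=cv2.INTER_CUBIC)
A2=cv2.resize(a['image'][188:213,305:330],None,fx=10,fy=10,interpolation=cv2.INTER_CUBIC)
im=np.zeros((470,800,3),np.uint8);im[:450,:550]=B;im[:250,550:800]=A2
for k in range(11):cv2.putText(im,str(280+5*k),(50*k,462),0,.35,(255,)*3)
for k in range(9):cv2.putText(im,str(200+5*k),(0,50*k+8),0,.35,(255,255,0))
for k in range(5):cv2.putText(im,str(305+5*k),(550+50*k,262),0,.35,(255,)*3)
cv2.imwrite('pics/z2.png',im[:,:,::-1])
E
```

```text
8.0 [ 0.49770908 -0.09756489  0.11150159] [-0.12291527 -0.46882811 -1.38363665]
```

View pics/z2.png

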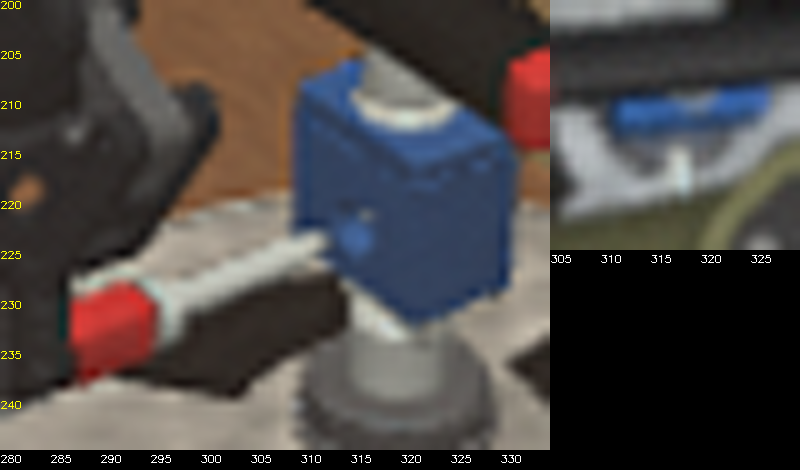

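The zoom shows the shank running from (295,230) to its nose at (312,224). Its line meets the hole at (315.4,223), and the top view agrees to within about 1 mm. I'll push in gently.

apply_moves(moves=[[-0.04,0,0,0,0,0,0],[-0.07,0,0,0,0,0,0],[-0.1,0,0,0,0,0,0],[-0.1,0,0,0,0,0,0]])

```text
t: 8.5
ee_pos: [0.5095, -0.0971, 0.1122]
orientation: [0.171, -3.135, 0.003]
contact_force: [-6.2, -1.8, 2.5]
finger_gap: 0.0123
grip_force: 50.4
```

```bash
python3 - <<'E'
from h import *
o=r.observe();print(o['t'],o['ee_pos'],o['contact_force'],o['moment'])
b=snap('scene','scene4.png');a0=cv2.imread('pics/scene3.png')[:,:,::-1]
h=cv2.cvtColor(b['image'],cv2.COLOR_RGB2HSV);h0=cv2.cvtColor(a0,cv2.COLOR_RGB2HSV)
for q in(h0,h):
    m=cv2.inRange(q,(105,100,40),(125,255,255))[200:240,300:340];p=np.argwhere(m);print(p.mean(0)[::-1]+[300,200],len(p))
    print(q[219:229,308:320,2])
E
```

```text
8.5 [ 0.50948735 -0.09714009  0.11217607] [-6.1742311  -1.83752224  2.4510006 ] [-0.75096053  1.54554174 -0.18220525]
[320.10569106 219.53929539] 369
[[160 100  93  92  94  94  93  95  94  95  94  94]
 [143  99  93  94  93  89  75  83  92  92  94  96]
 [161 102  90  92  93 101  95 102 113 100  93  94]
 [142  96  83  86  87 107 123 136 122  99  92  94]
 [160 126 142 152 119 112 140 150 149 109  90  93]
 [198 196 196 186 120  92 129 146 147 107  93  92]
 [194 189 175 128  94  87  93 121 109  92  91  94]
 [162 137 141 167 136 104  91  95  93  92  93  92]
 [100 109 102  91  74  56  91  93  91  92  91  92]
 [ 48  55  54  49  46  45 117 112  93  90  91  93]]
[323.07887324 218.36338028] 355
[[141 133 135 120  98  91  93  94  79  75  84  91]
 [150 150 153 116  90  81  82  86  98 104 136 107]
 [155 156 157 101 102 175 202 197 199 147 142 140]
 [160 159 163 180 194 204 202 193 172 122 142 134]
 [163 189 197 199 195 186 169 148 104 135 143 108]
 [194 194 193 182 157 130 109  93  86 111 113  95]
 [189 173 151 126 135 163 176 134 100  89  93  92]
 [142 145 105  86  94  90  86  91 110  95  89  91]
 [ 65  64  52  49  54  46  43  75 124 134 101  90]
 [ 44  42  46  44  47  47  45  45  73 154 138 106]]
```

The carrier slid about 7 mm. The force on the tool is up and to the right, so the nose is on the lower left rim. I'll back off, shift right and up, and try again.

apply_moves(moves=[[0.06,0,0,0,0,0,0],[0.06,-0.011,-0.012,0,0,0,0],[0.06,-0.011,-0.012,0,0,0,0]])

```text
t: 8.85
ee_pos: [0.5031, -0.0983, 0.1136]
orientation: [-0.173, 3.135, 0.0]
contact_force: [0.4, 0.9, 0.2]
finger_gap: 0.0125
grip_force: 50.0
```

```bash
python3 - <<'E'
from h import *
from scipy.optimize import least_squares as LS
o=r.observe();print(o['t'],o['ee_pos'],o['contact_force'],o['moment'])
b=snap('scene','scene5.png');a=snap('top','top5.png')
# bar yaw & position again from the top view
h=cv2.cvtColor(a['image'],cv2.COLOR_RGB2HSV)
red=(((h[...,0]<6)|(h[...,0]>174))&(h[...,1]>170)&(h[...,2]>90)).astype(np.uint8)
n,l,s,cen=cv2.connectedComponentsWithStats(red);P=[]
for i in range(1,n):
    if 160<cen[i][1]<215 and 290<cen[i][0]<345 and s[i,4]>8:P.append(onz(a,*cen[i],.168)[:2]);print(cen[i],P[-1])
d=P[0]-P[1] if P[0][0]<P[1][0] else P[1]-P[0]
d=np.array(P[0])-P[1];d*=np.sign(d[1]);print('ctr',np.mean(P,0),'yaw',np.degrees(np.arctan2(-d[0],d[1])))
B=cv2.resize(b['image'][200:245,280:335],None,fx=10,fy=10,interpolation=cv2.INTER_CUBIC)
A2=cv2.resize(a['image'][183:208,305:330],None,fx=10,fy=10,interpolation=cv2.INTER_CUBIC)
im=np.zeros((470,800,3),np.uint8);im[:450,:550]=B;im[:250,550:800]=A2
for k in range(11):cv2.putText(im,str(280+5*k),(50*k,462),0,.35,(255,)*3)
for k in range(9):cv2.putText(im,str(200+5*k),(0,50*k+8),0,.35,(255,255,0))
for k in range(5):cv2.putText(im,str(305+5*k),(550+50*k,262),0,.35,(255,)*3)
cv2.imwrite('pics/z3.png',im[:,:,::-1])
E
```

```text
8.85 [ 0.50306256 -0.09834098  0.11359105] [0.4322501  0.85173605 0.15086151] [-0.03251342 -0.02120625 -0.00227574]
[336.66666667 191.5       ] [ 0.61048698 -0.13730802]
[301.14285714 195.08571429] [ 0.60092962 -0.03772315]
ctr [ 0.6057083  -0.08751559] yaw 5.482003043123278
```

View pics/z3.png

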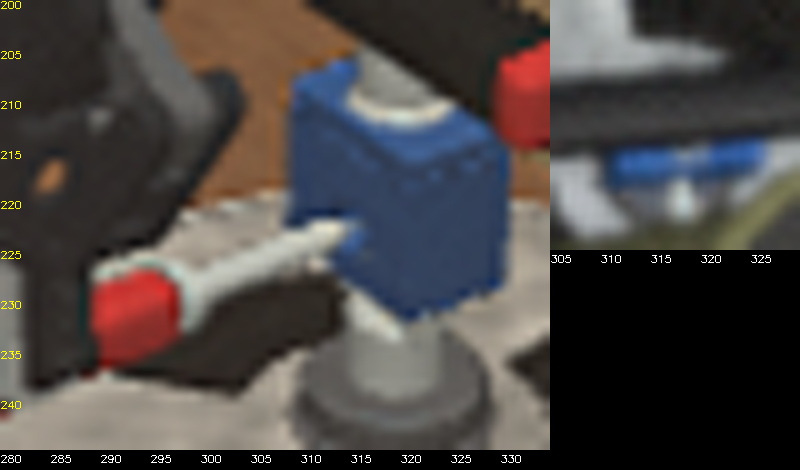

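Backing off pulled the carrier back, and the nose at (315,222) now sits at the hole. Pushing again.

apply_moves(moves=[[-0.03,0,0,0,0,0,0],[-0.06,0,0,0,0,0,0],[-0.09,0,0,0,0,0,0],[-0.12,0,0,0,0,0,0]])

```text
t: 9.35
ee_pos: [0.5174, -0.0969, 0.1132]
orientation: [0.172, -3.136, 0.001]
contact_force: [-1.6, -1.4, 0.6]
finger_gap: 0.0127
grip_force: 50.1
```

```bash
cat > m.py <<'E'
from h import *
o=r.observe();print(o['t'],o['ee_pos'],o['contact_force'],o['moment'])
b=snap('scene');h=cv2.cvtColor(b['image'],cv2.COLOR_RGB2HSV)
m=cv2.inRange(h,(105,100,40),(125,255,255))[200:240,300:340];p=np.argwhere(m);print(p.mean(0)[::-1]+[300,200],len(p))
print(h[217:229,308:321,2])
E
python3 m.py
```

```text
9.35 [ 0.51738436 -0.09691193  0.11318402] [-1.59958917 -1.36906669  0.61356439] [-0.37483772  0.40981175 -0.07722746]
[320.34730539 219.31437126] 334
[[117  84  90  89  89  89  90  90  90  92 103  94  92]
 [112  82  87  87  87  88  90  90  89  89  92 100 117]
 [175 102  86  89  89  85  80  85  87  89  89  86  82]
 [157  99  83  88  85  77  67  90  88  87  89  86  85]
 [161  97  78  77  80 121 184 211 121  84  87  89  88]
 [164  88  95 180 196 195 201 207 144  97  86  86  86]
 [162 184 195 200 198 190 174 161 112  88  86  86  86]
 [194 197 193 181 164 142 139 120 103  88  88  86  87]
 [188 176 151 125  96  79  87  96  91  88  89  86  87]
 [143 123 132 176 196 114  83  85  92  88  89  86  85]
 [ 78  82  71  81  91  74  96  90  86  85  87  86  85]
 [ 42  50  44  42  40  60 116 113  94  86  88  84  88]]
```

The pin has gone in about 10 mm with little force. Continuing.

apply_moves(moves=[[-0.03,0,0,0,0,0,0],[-0.06,0,0,0,0,0,0],[-0.09,0,0,0,0,0,0],[-0.12,0,0,0,0,0,0]])

```text
t: 9.8
ee_pos: [0.5316, -0.0955, 0.1133]
orientation: [0.172, -3.137, 0.001]
contact_force: [-1.4, -3.3, 1.7]
finger_gap: 0.0126
grip_force: 50.2
```

```bash
python3 m.py|head -2
```

```text
9.8 [ 0.53158603 -0.09549539  0.11329921] [-1.42731672 -3.29725205  1.70958593] [-0.80503621  0.51972611 -0.18755837]
[320.93870968 220.16774194] 310
```

apply_moves(moves=[[0,-0.006,-0.004,0,0,0,0],[-0.03,-0.006,-0.004,0,0,0,0],[-0.06,-0.006,-0.004,0,0,0,0],[-0.09,-0.006,-0.004,0,0,0,0]])

```text
t: 10.25
ee_pos: [0.5424, -0.0947, 0.1136]
orientation: [0.173, -3.137, 0.0]
contact_force: [-0.6, -1.2, 0.5]
finger_gap: 0.0123
grip_force: 50.1
```

```bash
python3 - <<'E'
exec(open('m.py').read())
a=snap('top','top6.png');cv2.imwrite('pics/scene6.png',b['image'][:,:,::-1])
B=cv2.resize(b['image'][195:250,275:345],None,fx=8,fy=8,interpolation=cv2.INTER_CUBIC)
cv2.imwrite('pics/z4.png',B[:,:,::-1])
E
```

```text
10.25 [ 0.54241818 -0.094652    0.11361678] [-0.633639   -1.17954584  0.54639262] [-0.43155225  0.25998081 -0.01689947]
[322.         220.54909091] 275
[[ 51  50  47  43  64  94  96  92  95  95  93  91  86]
 [ 38  41  49  83  92  92  95  93  92  91  94  83  98]
 [123 101  89  92  91  85  88  90  91  92  94  87  90]
 [128 104 105 115 120  83  70  81  89  92  95  89  93]
 [204 166 117 163 200 167 189 151 102  90  93  91  92]
 [202 201 210 171 172 199 192 194 117  89  92  90  90]
 [203 203 207 204 137 175 194 167 104  89  92  89  94]
 [202 197 183 177 121 159 173 120  89  89  92  88  94]
 [176 161 148 152 115 135 146 109  95  91  92  89  93]
 [146 141 137 145 117 120 105  92  90  91  90  89  90]
 [134 131 131 136  94  73  88  87  90  91  92  87  95]
 [129 132 129  98  56  61 102 100  89  89  90  88  93]]
```

View pics/z4.png

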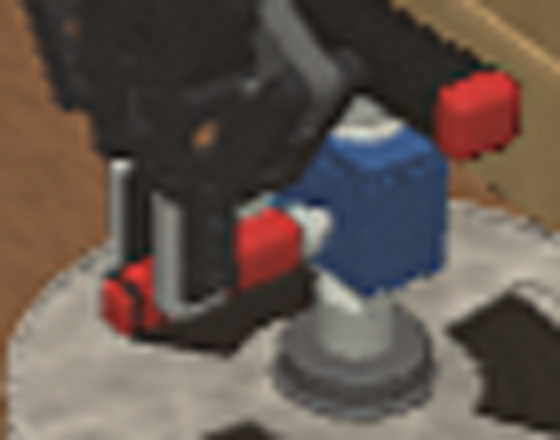

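The scene view shows the pin nearly home, with the collar at about (315,223) just short of the socket face. Pushing on slowly until the force rises.

apply_moves(moves=[[-0.02,0,0,0,0,0,0],[-0.04,0,0,0,0,0,0],[-0.04,0,0,0,0,0,0]])

```text
t: 10.65
ee_pos: [0.5471, -0.0941, 0.1136]
orientation: [0.173, -3.137, 0.0]
contact_force: [0.9, -1.1, 1.0]
finger_gap: 0.0122
grip_force: 50.1
```

```bash
python3 m.py
```

```text
10.65 [ 0.54714839 -0.09412954  0.11358672] [ 0.86611713 -1.09144745  1.04582502] [-0.29424446  0.00851588 -0.07901131]
[322.62172285 220.5505618 ] 267
[[ 45  50  46  46  44  48  87  95  93  94 104 104  86]
 [ 38  41  51  71  87  88  91  92  94  91  95  96  84]
 [111  97  93  92  90  93  79  82  89  91  93  89  86]
 [131  83  89  83 152 198 204 126  87  88  93  90  88]
 [185 191 195 197 178 149 199 214 123  83  91  93  89]
 [202 203 206 207 203 184 169 203 146  97  90  91  90]
 [207 203 201 200 191 177 123 166 154 103  89  89  90]
 [207 200 184 170 155 153 116 143 135  99  88  89  90]
 [181 163 147 141 140 139 119 131 106  89  91  89  88]
 [149 140 136 133 131 132  94  88  89  88  91  89  90]
 [138 132 128 129 129 109  90  91  87  91  90  89  88]
 [132 129 128  95  71  67 114 107  90  86  90  88  88]]
```

apply_moves(moves=[[-0.015,0,0,0,0,0,0],[-0.03,0,0,0,0,0,0],[-0.03,0,0,0,0,0,0]])

```text
t: 11.0
ee_pos: [0.55, -0.0944, 0.1139]
orientation: [0.172, -3.135, 0.002]
contact_force: [-4.1, -1.7, 3.4]
finger_gap: 0.012
grip_force: 50.4
```

```bash
python3 m.py
```

```text
11.0 [ 0.54995761 -0.09438606  0.11386919] [-4.11398246 -1.69493747  3.37392061] [-0.7415772   1.57475175 -0.05014025]
[323.76981132 220.06792453] 265
[[ 44  45  45  45  44  53  83  96  96  94  93  93 105]
 [ 36  39  49  86  93  89  89  86  89  92  93  93  96]
 [ 61 128 104  99  98 115 135 150 101  86  90  93  94]
 [152 140 100 191 221 147 161 201 177 111  88  93  93]
 [182 197 188 203 212 213 160 180 206 140  96  90  92]
 [190 205 206 203 202 207 198 134 177 166 107  89  92]
 [198 208 201 200 190 178 171 115 155 169 108  89  90]
 [198 205 186 173 155 148 150 117 139 130  95  90  92]
 [173 169 149 143 139 134 140 121 129 100  90  91  92]
 [140 145 137 134 132 129 135  87  90  91  90  93  89]
 [131 135 131 128 128 118 111 105 101  89  89  92  90]
 [125 133 130  96  77  61  70 118 126 106  89  90  90]]
```

```bash
cat > e.py <<'E'
from h import *
o=r.observe();print(o['ee_pos'],o['contact_force'])
b=snap('scene')['image'].astype(int)
bl=b[...,2]-b[...,0];rd=b[...,0]-b[...,2]
def edge(v,th,c0,rev=False):
    for i in range(len(v)-1):
        if (v[i]-th)*(v[i+1]-th)<=0 and v[i]!=v[i+1]:return c0+i+(v[i]-th)/(v[i]-v[i+1])
R_=[edge(rd[k,305:325],60,305) for k in(221,222,223,224)]
B_=[edge(bl[k,320:340],25,320) for k in(214,216,218,220,222)]
C_=[edge(bl[k,313:325],25,313) for k in(220,221,222,223,224,225)]
print('red',R_,'\nbright',B_,'\nblueleft',C_)
E
python3 e.py
```

```text
[ 0.54992522 -0.09438877  0.11386535] [-5.46543892 -1.52224931  2.64835157]
red [np.float64(307.4891304347826), np.float64(307.1098901098901), np.float64(307.03409090909093), np.float64(307.03409090909093)] 
bright [np.float64(331.48), np.float64(331.3478260869565), np.float64(331.36619718309856), np.float64(331.41379310344826), np.float64(331.36507936507934)] 
blueleft [np.float64(316.96), np.float64(317.55172413793105), np.float64(317.96153846153845), np.float64(318.3225806451613), np.float64(318.2692307692308), np.float64(317.8)]
```

apply_moves(moves=[[-0.015,0,-0.006,0,0,0,0],[-0.025,0,-0.006,0,0,0,0],[-0.025,0,-0.006,0,0,0,0]])

```text
t: 11.4
ee_pos: [0.5527, -0.0947, 0.115]
orientation: [0.171, -3.135, 0.003]
contact_force: [-6.6, -4.5, 4.8]
finger_gap: 0.0122
grip_force: 50.6
```

```bash
python3 e.py
```

```text
[ 0.55267398 -0.09471721  0.11497804] [-6.57463962 -4.51377822  4.76121792]
red [np.float64(308.4144144144144), np.float64(308.344), np.float64(308.349593495935), np.float64(308.38392857142856)] 
bright [np.float64(332.90697674418607), np.float64(333.0921052631579), np.float64(332.5833333333333), np.float64(332.4230769230769), np.float64(332.4761904761905)] 
blueleft [np.float64(318.51724137931035), np.float64(319.3030303030303), np.float64(319.3333333333333), np.float64(319.4), np.float64(318.7241379310345), np.float64(317.5652173913044)]
```

The pin and the socket now move together, so the collar is seated. The carrier is starting to tip, so I'll ease off to a small preload before letting go.

apply_moves(moves=[[0.02,-0.004,0.004,0,0,0,0],[0.03,-0.008,0.004,0,0,0,0],[0.03,-0.008,0.004,0,0,0,0]])

```text
t: 11.75
ee_pos: [0.5497, -0.0948, 0.1138]
orientation: [0.172, -3.136, -0.0]
contact_force: [-4.3, -0.3, 0.3]
finger_gap: 0.0123
grip_force: 50.2
```

```bash
python3 e.py
```

```text
[ 0.54971758 -0.09482979  0.11382099] [-4.32834569 -0.28703166  0.29808038]
red [np.float64(307.6575342465753), np.float64(307.11764705882354), np.float64(307.03409090909093), np.float64(307.0240963855422)] 
bright [np.float64(331.40860215053766), np.float64(331.56756756756755), np.float64(331.35616438356163), np.float64(331.4035087719298), np.float64(331.35483870967744)] 
blueleft [np.float64(317.0), np.float64(317.6), np.float64(317.5806451612903), np.float64(318.3), np.float64(318.2413793103448), np.float64(317.73333333333335)]
```

apply_moves(moves=[[0.01,0,0,0,0,0,0],[0.012,0,0,0,0,0,0],[0.012,0,0,0,0,0,0]])

```text
t: 12.1
ee_pos: [0.5488, -0.0947, 0.1137]
orientation: [-0.173, 3.137, 0.001]
contact_force: [-1.9, 1.1, -0.7]
finger_gap: 0.0121
grip_force: 50.0
```

```bash
python3 e.py
```

```text
[ 0.54876441 -0.09467597  0.11374111] [-1.92896872  1.10492905 -0.65758337]
red [np.float64(307.5263157894737), np.float64(306.6868686868687), np.float64(306.64814814814815), np.float64(306.6545454545454)] 
bright [np.float64(331.0759493670886), np.float64(331.1058823529412), np.float64(331.0843373493976), np.float64(331.2173913043478), np.float64(330.8181818181818)] 
blueleft [np.float64(316.47058823529414), np.float64(316.55172413793105), np.float64(317.39285714285717), np.float64(317.62068965517244), np.float64(317.44), np.float64(317.60714285714283)]
```

apply_moves(moves=[[0,0,0,0,0,0,0.3],[0,0,0,0,0,0,0.5],[0,0,0,0,0,0,0.5],[0,0,0,0,0,0,0.5],[0.05,0,-0.3,0,0,0,0.5],[0.2,0,-0.7,0,0,0,0.5],[0.3,0,-0.9,0,0,0,0.5],[0.3,0,-0.9,0,0,0,0.5]])

```text
t: 12.95
ee_pos: [0.5138, -0.0995, 0.2279]
orientation: [-0.172, 3.127, -0.001]
contact_force: [0.1, -0.1, 0.5]
finger_gap: 0.0424
grip_force: 0.0
```

```bash
python3 - <<'E'
exec(open('e.py').read())
a=snap('top','top7.png');s=snap('scene','s7.png')
h=cv2.cvtColor(a['image'],cv2.COLOR_RGB2HSV)
red=(((h[...,0]<6)|(h[...,0]>174))&(h[...,1]>170)&(h[...,2]>90)).astype(np.uint8)
n,l,st,cen=cv2.connectedComponentsWithStats(red)
for i in range(1,n):
    if 160<cen[i][1]<230 and 290<cen[i][0]<345 and st[i,4]>5:print(st[i],cen[i],onz(a,*cen[i],.166)[:2],'pin-h',onz(a,*cen[i],.112)[:2])
h=cv2.cvtColor(s['image'],cv2.COLOR_RGB2HSV)
red=(((h[...,0]<7)|(h[...,0]>173))&(h[...,1]>150)&(h[...,2]>70)).astype(np.uint8)
n,l,st,cen=cv2.connectedComponentsWithStats(red)
for i in range(1,n):
    if 180<cen[i][1]<260 and 260<cen[i][0]<345 and st[i,4]>5:
        print(st[i],cen[i],onz(s,*cen[i],.161)[:2],'pin-h',onz(s,*cen[i],.108)[:2])
c=snap('wrist','w7.png')
for p in([.606,-.0875,.171],[.53,-.095,.112]):print(proj(c,p))
E
```

```text
[ 0.51379279 -0.09951002  0.22787457] [ 0.06065023 -0.05890465  0.45568215]
red [np.float64(309.29464285714283), np.float64(307.1917808219178), np.float64(305.1969696969697), np.float64(314.05263157894734)] 
bright [np.float64(331.05128205128204), np.float64(331.0843373493976), np.float64(331.0609756097561), np.float64(331.1969696969697), np.float64(330.8421052631579)] 
blueleft [np.float64(315.7), np.float64(316.5833333333333), np.float64(317.40625), np.float64(317.5), np.float64(317.6896551724138), np.float64(317.36)]
[299 191   5   7  30] [301.06666667 193.93333333] [ 0.60446692 -0.0376488 ] pin-h [ 0.61220658 -0.04037349]
[302 186   9  10  32] [305.21875 189.1875 ] [ 0.60459092 -0.03128573] pin-h [0.65677955 0.05177283]
[331 203  10  12  92] [335.54347826 208.48913043] [ 0.61466044 -0.13580002] pin-h [ 0.66786074 -0.06324188]
[290 221  25  17 172] [302.5        228.94767442] [ 0.51374586 -0.1681874 ] pin-h [ 0.5568074  -0.09888317]
[277.64530799 359.1540922 ]
[278.24432512 230.85771067]
```

The pin stayed in place and the carrier did not move on release. Now turning the hand over the bar.

```bash
python3 - <<'E'
from h import *
go([.6075,-.088,.245],-84)
E
```

```text
row [-0.796  0.003 -0.205] [ 3.000e-04 -2.000e-04 -2.492e-01] deg 89.7
```

apply_moves(moves=[[-0.1,0,-0.2,0,0,-0.02,0.7],[-0.2,0,-0.2,0,0,-0.04,0.7],[-0.4,0,-0.2,0,0,-0.06,0.7],[-0.6,0,-0.2,0,0,-0.08,0.7],[-0.7,0,-0.2,0,0,-0.1,0.7],[-0.796,0,-0.2,0,0,-0.12,0.7],[-0.796,0,-0.2,0,0,-0.14,0.7],[-0.796,0,-0.2,0,0,-0.16,0.7]])

```text
t: 13.95
ee_pos: [0.6079, -0.0884, 0.2434]
orientation: [1.667, -2.658, -0.003]
contact_force: [0.3, 0.1, -0.6]
finger_gap: 0.0597
grip_force: 0.0
```

apply_moves(moves=[[0,0,0,0,0,-0.02,0.7],[0,0,0,0,0,-0.04,0.7],[0,0,0,0,0,-0.06,0.7],[0,0,0,0,0,-0.08,0.7],[0,0,0,0,0,-0.089,0.7],[0,0,0,0,0,-0.089,0.7],[0,0,0,0,0,-0.089,0.7]])

```text
t: 14.65
ee_pos: [0.6077, -0.0884, 0.2446]
orientation: [2.33, -2.104, -0.002]
contact_force: [0.4, -0.7, -0.6]
finger_gap: 0.0595
grip_force: 0.0
```

```bash
python3 - <<'E'
from h import *
o=r.observe();print(o['t'],o['q'],o['ee_pos'],o['finger_gap'])
c=snap('wrist','w8.png');h=cv2.cvtColor(c['image'],cv2.COLOR_RGB2HSV)
for p in([.602,-.0375,.166],[.613,-.1375,.166],[.6075,-.088,.171]):print(proj(c,p))
red=(((h[...,0]<7)|(h[...,0]>173))&(h[...,1]>150)&(h[...,2]>70)).astype(np.uint8)
n,l,st,cen=cv2.connectedComponentsWithStats(red)
for i in range(1,n):
    if st[i,4]>40:print(st[i],cen[i],onz(c,*cen[i],.166)[:2],onz(c,*cen[i],.108)[:2])
go([.6075,-.088,.152],-84)
E
```

```text
14.65 [ 1.81165712e-01  8.01029566e-02  1.36177884e-01 -5.19020089e-05
 -1.62891822e+00 -7.93119325e-02] [ 0.6077186  -0.08843321  0.24461175] 0.05953229129594977
[273.76211801 286.47668944]
[272.28790722 155.61483332]
[273.13209892 227.70543866]
[256 144  35  20 626] [273.14536741 153.88178914] [ 0.61254542 -0.13870477] [ 0.61173334 -0.12935905]
[ 297  189   64   20 1041] [327.73006724 198.84053794] [ 0.5715606  -0.11136895] [ 0.55963333 -0.0946097 ]
[471 191  13  29 223] [477.05381166 205.20179372] [ 0.46630334 -0.11722345] [ 0.42583005 -0.10205196]
[258 279  30  15 321] [272.64174455 287.3271028 ] [ 0.6027828  -0.03666378] [5.99323072e-01 3.55705928e-04]
row [-0.004  0.     0.774] [ 0.0003 -0.     -0.0004] deg 0.2
```

```bash
python3 - <<'E'
from h import *
c=camera('wrist');im=c['image']
for z in(.108,.116):print(onz(c,296.5,199,z),onz(c,360.5,199,z))
print(im[190:206:3,280:300].tolist()[2])
print('exp',[.6077-.019*.995,.6077-.081*.995])
for x in(.6077-.014,.6077-.019):print(proj(c,[x,-.089,.112]))
E
```

```text
[ 0.58723877 -0.09161881  0.108     ] [ 0.53067806 -0.09731024  0.108     ]
[ 0.58806991 -0.09401613  0.116     ] [ 0.53317165 -0.09954028  0.116     ]
[[80, 74, 70], [79, 73, 72], [78, 73, 70], [78, 72, 70], [73, 67, 65], [69, 62, 61], [65, 59, 57], [63, 55, 53], [57, 45, 40], [74, 117, 184], [72, 103, 153], [222, 223, 222], [231, 234, 231], [229, 232, 226], [229, 233, 225], [229, 237, 229], [197, 169, 158], [165, 75, 70], [210, 54, 49], [229, 60, 55]]
exp [0.5887950000000001, 0.527105]
[289.13050488 202.47749136]
[294.78489285 203.0202032 ]
```

A row through the wrist view shows blue socket at columns 289–290, then 5 px (about 5 mm) of collar, then red. The pin is fully home. Going down to grip the bar.

apply_moves(moves=[[0,0,0.25,0,0,0,0.7],[0,0,0.5,0,0,0,0.7],[0,0,0.7,0,0,0,0.7],[0,0,0.77,0,0,0,0.7],[0,0,0.77,0,0,0,0.7],[0,0,0.77,0,0,0,0.7]])

```text
t: 15.35
ee_pos: [0.6084, -0.0887, 0.1552]
orientation: [-2.333, 2.103, -0.003]
contact_force: [0.0, 0.3, 1.2]
finger_gap: 0.0595
grip_force: 0.0
```

apply_moves(moves=[[0,0,0,0,0,0,0.4],[0,0,0,0,0,0,0.2],[0,0,0,0,0,0,0],[0,0,0,0,0,0,0],[0,0,0,0,0,0,0],[0,0,0,0,0,0,0]], newtons=100)

```text
t: 15.95
ee_pos: [0.6083, -0.0887, 0.1549]
orientation: [-2.333, 2.103, -0.003]
contact_force: [0.2, 0.8, 6.8]
finger_gap: 0.0201
grip_force: 98.8
```

apply_moves(moves=[[0,0,-0.02,0,0,0,0],[0,0,-0.05,0,0,0,0],[0,0,-0.09,0,0,0,0],[0,0,-0.13,0,0,0,0],[0,0,-0.17,0,0,0,0],[0,0,-0.2,0,0,0,0],[0,0,-0.22,0,0,0,0],[0,0,-0.22,0,0,0,0]])

```text
t: 16.75
ee_pos: [0.6079, -0.0885, 0.1804]
orientation: [-2.333, 2.103, -0.001]
contact_force: [0.4, -0.1, -7.8]
finger_gap: 0.0203
grip_force: 98.4
```

```bash
cat > lv.py <<'E'
from h import *
o=r.observe();print(o['t'],o['ee_pos'],o['contact_force'],o['moment'],o['finger_gap'],R.from_rotvec(o['orientation']).as_matrix()[:,2])
s=snap('scene');h=cv2.cvtColor(s['image'],cv2.COLOR_RGB2HSV)
red=(((h[...,0]<7)|(h[...,0]>173))&(h[...,1]>150)&(h[...,2]>70)).astype(np.uint8)
n,l,st,cen=cv2.connectedComponentsWithStats(red)
z=o['ee_pos'][2]+.006
for i in range(1,n):
    if 130<cen[i][1]<260 and 260<cen[i][0]<345 and st[i,4]>5:print(st[i],cen[i],onz(s,*cen[i],z)[:2])
a=np.array([proj(s,[.6127,-.1387,z]),proj(s,[.6028,-.0367,z])]);print('pred',a)
m=cv2.inRange(h,(105,100,40),(125,255,255))[130:245,300:345];p=np.argwhere(m);print('blue',p.mean(0)[::-1]+[300,130],len(p))
cv2.imwrite('pics/lift%d.png'%(100*o['t']),s['image'][:,:,::-1])
E
python3 lv.py
```

```text
16.75 [ 0.60792655 -0.08847622  0.18037031] [ 0.38690394 -0.13118218 -7.80711949] [-0.08763578  0.01339611  0.01932822] 0.020263892929503414 [ 6.01508743e-04 -1.22343680e-05 -9.99999819e-01]
[302 179   3   7  17] [303.11764706 181.94117647] [ 0.59327523 -0.04012953]
[331 193  10  11  94] [335.55319149 198.0106383 ] [ 0.61357769 -0.13544866]
[289 211  24  16 174] [300.87356322 218.16666667] [ 0.51034364 -0.16717617]
pred [[336.10522922 198.78346422]
 [305.97616925 180.31870065]]
blue [321.20809249 209.06358382] 346
```

The wrist carries 7.8 N, so the whole load is off the cabinet, and the moment is small, so it hangs level. Lifting on.

apply_moves(moves=[[0,0,-0.03,0,0,0,0],[0,0,-0.08,0,0,0,0],[0,0,-0.14,0,0,0,0],[0,0,-0.21,0,0,0,0],[0,0,-0.28,0,0,0,0],[0,0,-0.35,0,0,0,0],[0,0,-0.42,0,0,0,0],[0,0,-0.48,0,0,0,0]])

```text
t: 17.6
ee_pos: [0.6079, -0.0885, 0.2386]
orientation: [-2.333, 2.103, -0.001]
contact_force: [-0.7, 1.5, -8.5]
finger_gap: 0.0206
grip_force: 98.4
```

apply_moves(moves=[[0,0,-0.06,0,0,0,0],[0,0,-0.11,0,0,0,0],[0,0,-0.14,0,0,0,0],[0,0,-0.16,0,0,0,0],[0,0,-0.16,0,0,0,0],[0,0,-0.16,0,0,0,0]])

```text
t: 18.2
ee_pos: [0.6077, -0.0884, 0.2564]
orientation: [2.333, -2.103, -0.001]
contact_force: [0.2, 0.0, -7.5]
finger_gap: 0.0201
grip_force: 98.4
```

```bash
python3 lv.py
```

```text
18.2 [ 0.60771643 -0.08843694  0.25635292] [ 0.24572118  0.01774366 -7.53288111] [ 0.01256223 -0.04495141 -0.04036893] 0.020061982608573156 [-5.08622370e-04  3.10922827e-06 -9.99999871e-01]
[302 146   4   8  22] [303.36363636 149.09090909] [ 0.59623849 -0.0345688 ]
[332 159  11  12 104] [337.10576923 164.85576923] [ 0.61339693 -0.13528167]
[288 180  26  16 184] [300.88043478 187.07065217] [ 0.50222209 -0.17915671]
pred [[337.80648369 165.57207244]
 [306.49923535 148.8046515 ]]
blue [322.40885417 177.77864583] 384
```

apply_moves(moves=[[0,0,0,0,0,0,0],[0,0,0,0,0,0,0],[0,0,0,0,0,0,0],[0,0,0,0,0,0,0],[0,0,0,0,0,0,0],[0,0,0,0,0,0,0],[0,0,0,0,0,0,0],[0,0,0,0,0,0,0]])

```text
t: 19.05
ee_pos: [0.6078, -0.0885, 0.2568]
orientation: [2.333, -2.104, 0.0]
contact_force: [-0.9, -0.6, -7.7]
finger_gap: 0.0204
grip_force: 98.4
```

apply_moves(moves=[[0,0,0,0,0,0,0],[0,0,0,0,0,0,0],[0,0,0,0,0,0,0],[0,0,0,0,0,0,0],[0,0,0,0,0,0,0],[0,0,0,0,0,0,0],[0,0,0,0,0,0,0],[0,0,0,0,0,0,0]])

```text
t: 19.85
ee_pos: [0.6078, -0.0885, 0.2567]
orientation: [2.333, -2.103, 0.0]
contact_force: [-0.2, 0.1, -7.7]
finger_gap: 0.0201
grip_force: 98.4
```

apply_moves(moves=[[0,0,0,0,0,0,0],[0,0,0,0,0,0,0],[0,0,0,0,0,0,0],[0,0,0,0,0,0,0],[0,0,0,0,0,0,0],[0,0,0,0,0,0,0],[0,0,0,0,0,0,0],[0,0,0,0,0,0,0]])

```text
t: 20.65
ee_pos: [0.6078, -0.0885, 0.2567]
orientation: [2.333, -2.103, 0.0]
contact_force: [0.5, -0.4, -7.8]
finger_gap: 0.0201
grip_force: 98.4
```

```bash
python3 lv.py && python3 -c "
from rig import r
print(r.finish_job())"
```

```text
20.65 [ 0.60780605 -0.08846384  0.25673844] [ 0.54502789 -0.41657046 -7.82175206] [-0.01037655 -0.02114788 -0.01110581] 0.020149686805437866 [ 3.65237712e-05 -8.32022744e-05 -9.99999996e-01]
[302 146   5   8  21] [303.61904762 148.85714286] [ 0.59689254 -0.03453753]
[332 159  11  12 106] [337.03773585 164.68867925] [ 0.61324557 -0.13523227]
[288 180  26  15 186] [300.99462366 186.91397849] [ 0.50234157 -0.17935579]
pred [[337.81544329 165.39716574]
 [306.50198294 148.63911285]]
blue [322.40944882 177.59580052] 381
the job is handed in; nothing more can be done
None
```

The lock pin is in with its collar against the socket, and the carrier was lifted about 10 cm and held level and still for 2.4 s; I handed the job in at 20.7 s with the gripper still holding it.

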